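Kit the shadow-cut foam tray

TASK

Fit the foam tray out: lay the small wooden bar with the row of holes and the small black bench block each in the cut-out that matches its outline, so that both lie flat on the bottom of their cut-outs, and let go of them. The cork plug is already in its place; the larger black tin does not belong in the tray, so leave it where it lies.

Things in the scene. Friction and masses are not known exactly. Their poses are not given: they have to be found in the camera images.
- wood_bar_center (a point): Centre (half-way up, 9 mm above its underside) of the loose plain wooden bar with a row of small holes, 22 x 100 x 18 mm (x, y, z). It lies flat on the worktop; its y axis runs along its 100 mm length, x across its 22 mm width, z up. About 40 g.
- black_block_center (a point): Centre (half-way up, 8 mm above its underside) of the loose flat black bench block, 55 x 70 x 16 mm (x, y, z): the smaller of the two flat black things. It lies flat on the worktop; y along its 70 mm length, x across its 55 mm width, z up. About 120 g.
- foam_tray: Fixed dark foam tray, 161 x 161 x 14 mm, thumb notches, pale floor 6 mm up. Origin: centre of underside; z up. Cut-outs 8 mm deep (x by y, centre in tray frame, mm): bar 34 x 112 at (46.5, 0); block 69 x 84 at (-29, 24.5); round one at (-29, -47.5), filled by a cork plug, top 24 mm above the worktop. Each part's y lies along the tray's y, either way round, and stands 8 to 10 mm proud of the foam.
- black_tin_center (a point): Centre (half-way up) of a loose flat black tin, 76 x 95 x 21 mm (x, y, z), a bystander on the worktop that looks like the black block but is larger and fits no cut-out. It is to stay where it is.

How it is judged (in metres and radians):
At the end, for the whole second after the job is handed in: Bar in the long slot and block in the rectangular cut-out, flat on the floor: centres within 10 mm (block 11 mm) of the cut-out's along each tray axis, at most 2.5 mm above resting height, level within 3 and lengthwise within 20 degrees, released; black tin less than 30 mm from where it lay (x of wood_bar_center in the frame of foam_tray between 0.0365 and 0.0565 m and y of wood_bar_center in the frame of foam_tray between -0.01 and 0.01 m and z of wood_bar_center in the frame of foam_tray below 0.0175 m and angle between the z axis of each of wood_bar_center, black_block_center and the z axis of foam_tray, either way round below 0.06 rad and angle between the y axis of each of wood_bar_center, black_block_center and the y axis of foam_tray, either way round below 0.35 rad and x of black_block_center in the frame of foam_tray between -0.04 and -0.018 m and y of black_block_center in the frame of foam_tray between 0.0135 and 0.0355 m and z of black_block_center in the frame of foam_tray below 0.0165 m and distance of black_tin_center from where it was at the start of the episode below 0.03 m); the robot touches nothing.
It fails at once if the black tin is pushed or carried 30 mm or more (distance of black_tin_center from where it was at the start of the episode above 0.03 m).
It also fails if it takes over 54 s, if anything falls off the work surface, if the arm or the gripper's body presses on something with over 40 N, if the wrist force passes 120 N, or if a joint passes its speed limit or range.

ROBOT

A 6-joint arm with a two-finger parallel gripper is mounted at the origin on a cart in front of the work surface, level with it; the furniture and walls round the work are solid. World frame = base frame: x ahead of the robot, y to its left, z up, the work surface at z = 0. Lengths are in mm, angles in rad, forces in N, time in s.
With the tool pointing down it reaches from about 275 to 1000 mm from the base axis. Payload 8.4 kg.
Tool frame: the origin (TCP) lies on the centre line of the jaws, within the pads' length; the fingertips stand 22 mm ahead of it and the grasp point (between the pads) lies 3 mm ahead of it; z points along the fingers, y is the direction in which the jaws open and shut (so a half turn about z gives the same grasp; the last joint's range is limited). The gripper opens to 85 mm and grips with 20 to 120 N. Pads are 22 mm wide; open, the fingers measure 114 mm over their backs; the gripper's body (76 mm by 85 mm) begins 54 mm behind the grasp point. The pads swing forward as they close: fully open they stand 13 mm farther back than shut.
Start: joints at [-1.128, 0.353, 1.633, -0, 1.155, -0.002], TCP at [268.922, -564.188, 213.381] pointing down, gripper open.
Joint ranges: [-2.63, 2.63], [-0.92, 2.1], [0.06, 2.66], [-1.3, 4.44], [0, 2.69], [-3.02, 3.02]. Speed limits (rad/s): [2.22, 2.22, 2.79, 3.14, 3.14, 3.14].

INTERFACE

Orientations are given as [roll, pitch, yaw] about the fixed x, y, z axes, in that order (R = Rz(yaw) Ry(pitch) Rx(roll)).
In Python, from rig import r gives the robot as it stands.
- The arm moves only by the tool carry_out, never from a script. Its argument "rows" is text: rows parted by semicolons, each of 5 numbers parted by spaces: the opening, from 0 (shut) to 1 (fully open), then the shift along the tool's x, y, z in units of 30 mm (1.0 is 30 mm), then the turn about the tool's z in units of 8 degrees (1.0 is 8 degrees). A call has 1 to 12 rows; each row shifts and turns the commanded pose from where the row before left it, along the tool's axes as they then stand; what a row does not reach is not made up. A row lasts 1/8 s, in which the tool goes at most 62.5 mm and 10.7 degrees, less where a joint would pass 70% of its speed; a pose out of reach is approached as far as the arm can. A call is refused whole if a number of a shift passes 1 or a number of a turn 1, either way. A call with a gripper value outside its range is refused whole. The fingers move at their own pace and stop on an object; "newtons" is the grip in N (left out, the last holds). Time passes only in rows, so rows that do not move let the fingers close. It gives the time, the measured TCP pose, the force and the opening at its end, in the units of the state.
- r.sense(): the state, without advancing time (a new reading comes with each control period).
- r.grab_frame(name): name is "side" or "top" or "wrist"; returns the picture (480x640x3 uint8, blue, green, red); there is no depth.
- r.get_calibration(name): a dict with "intrinsics" (3x3 intrinsics, pixels), "position" and "rotation" of the camera in the world. Camera axes: x right, y up, looking along -z (the intrinsics and any distortion apply to the point x, -y, -z); pixel columns grow to the right and rows downward; lengths in mm; the calibration is good to about 2 mm. A picture is of the moment at which its call begins: read the wrist's pose just before it. get_calibration takes no time and is no camera call; for the wrist camera it gives the pose at the moment of the call.
- r.sign_off(): hands the job in, once; it reports no verdict.
The state is a dict: "clock": time; "qpos": joint angles; "qvel": joint speeds; "joint_efforts": joint torques, N m; "eef_pos": TCP position; "tcp_rot": TCP orientation; "contact_force": force on the tool from outside, world axes, zero at the start; "wrist_torque": the same for the moment, N m; "opening": opening from 0.0 (shut) to 1.0 (fully open).
Only numpy, scipy, OpenCV 4.12 (cv2) and the standard library are available. Lean on these libraries where they do the work, as an engineer would, in place of code of your own. Each camera call takes 0.05 s, during which the arm holds its last target.

## Working session

There is one attempt and no reset: what is moved stays moved. The work goes in short steps, Python scripts to look and compute and a tool call to move; the robot and the scene stay as the last step left them, time stands still between calls to the robot, and variables do not carry over. Pictures are saved under pics/ and viewed, and the job is handed in when it is done.

Besides the shell and the picture viewer there is one more tool, called after "Request:" as name(argument=value, ...), one argument or row to a line, values as JSON. carry_out: Moves the arm, as the interface text tells. Its arguments: {"type":"object","properties":{"rows":{"type":"string"},"newtons":{"type":"number"}},"required":["rows"]}

```bash
ls; mkdir -p pics; python3 - <<'E'
from rig import r
import cv2
print(r.sense())
for n in ("top","side","wrist"):
    print(n,r.get_calibration(n))
    cv2.imwrite(f"pics/{n}0.png",r.grab_frame(n))
E
```

```text
pics
{'clock': 0.0, 'qpos': array([-1.12840492e+00,  3.53667716e-01,  1.63414061e+00,  1.78640840e-05,
        1.15521150e+00, -2.39660423e-03]), 'qvel': array([-0.00187652,  0.00104073,  0.00211701,  0.00109217, -0.0002314 ,
        0.00028604]), 'joint_efforts': array([ 7.24816236e-04, -6.05255198e+01, -3.42067373e+01,  6.43444560e-05,
        9.42718587e-03,  2.41842957e-05]), 'eef_pos': array([ 268.70515293, -563.72364013,  212.64671413]), 'tcp_rot': array([-3.14016552e+00, -1.97535166e-05,  4.44780768e-01]), 'contact_force': array([ 0.75435781,  0.21621154, -0.27586761]), 'wrist_torque': array([0.00446443, 0.02773937, 0.00259026]), 'opening': 0.9978230730310406}
top {'intrinsics': array([[603.32813935,   0.        , 312.57782978],
       [  0.        , 603.32813935, 240.28296766],
       [  0.        ,   0.        ,   1.        ]]), 'position': array([430.67755407, -52.6844858 , 894.27455035]), 'rotation': array([ 0.14878101, -0.01096174, -1.58721829])}
side {'intrinsics': array([[568.96552482,   0.        , 321.73957498],
       [  0.        , 568.96552482, 245.30131652],
       [  0.        ,   0.        ,   1.        ]]), 'position': array([ 385.70457545, -934.97477499,  375.66074161]), 'rotation': array([ 1.21284815, -0.01127736, -0.170229  ])}
wrist {'intrinsics': array([[364.05392614,   0.        , 324.78755948],
       [  0.        , 364.05392614, 236.2259497 ],
       [  0.        ,   0.        ,   1.        ]]), 'position': array([ 343.4614778 , -528.41904593,  373.91858525]), 'rotation': array([-0.32025288,  0.0014652 , -1.12560762])}
```

View pics/top0.png

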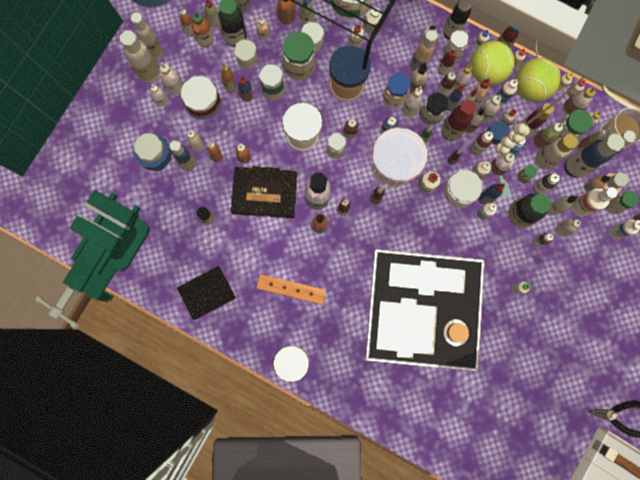

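View pics/side0.png

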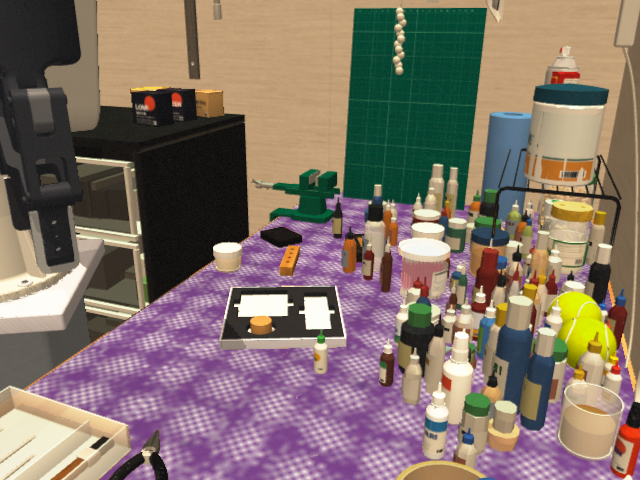

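View pics/wrist0.png

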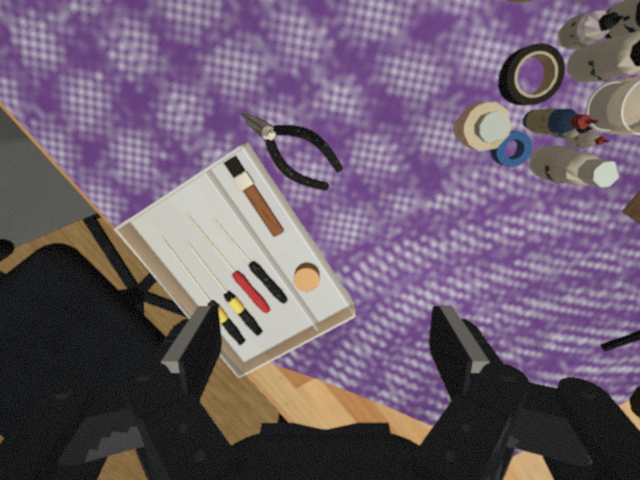

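Top view: bar about (292,289), block about (206,292), tin about (264,192), tray corners about (374,251), (484,260), (476,369), (367,361). I'll enlarge it to refine these.

```bash
python3 - <<'E'
import cv2
im=cv2.imread("pics/top0.png")
cv2.imwrite("pics/z1.png",cv2.resize(im[240:340,170:340],None,fx=4.7,fy=4.7,interpolation=cv2.INTER_CUBIC))
cv2.imwrite("pics/z2.png",cv2.resize(im[240:380,355:495],None,fx=4.25,fy=4.25,interpolation=cv2.INTER_CUBIC))
E
```

```text
(no output)
```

View pics/z1.png

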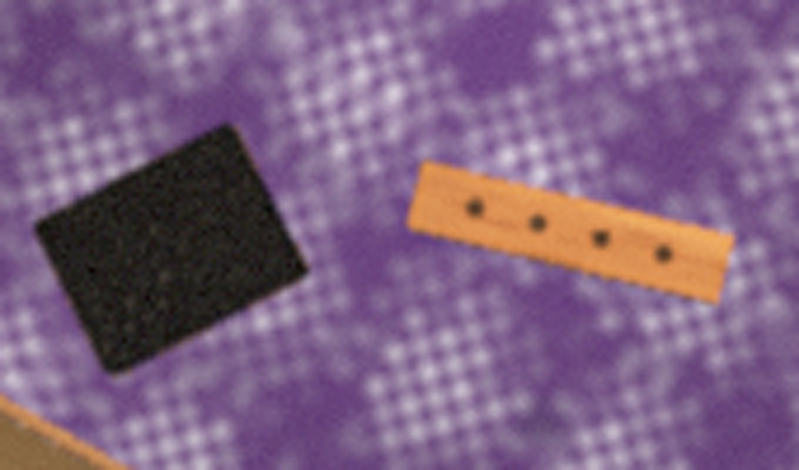

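View pics/z2.png

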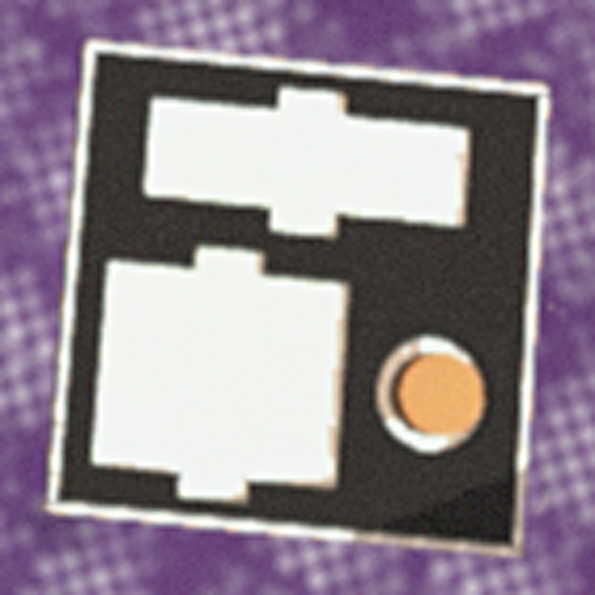

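```bash
cat > h.py <<'E'
import numpy as np
from scipy.spatial.transform import Rotation as Rn
from rig import r
def world(cal,uv,z):
    uv=np.atleast_2d(np.array(uv,float)); K=cal["intrinsics"]
    R=Rn.from_euler("xyz",cal["rotation"]).as_matrix(); p=cal["position"]
    d=np.c_[(uv[:,0]-K[0,2])/K[0,0],-(uv[:,1]-K[1,2])/K[1,1],-np.ones(len(uv))]@R.T
    return p+d*((z-p[2])/d[:,2])[:,None]
def rect(P,name):
    c=P.mean(0); e=[np.linalg.norm(P[(i+1)%4]-P[i]) for i in range(4)]
    a=[np.degrees(np.arctan2(*(P[(i+1)%4]-P[i])[1::-1])) for i in range(4)]
    print(name,"c",c.round(1),"edges",np.round(e,1),"ang",np.round(a,1)); return c
E
python3 - <<'E'
from h import *
c=r.get_calibration("top")
f=lambda L,s,o:(np.array(L,float)+.5)/s-.5+np.array(o)
rect(world(c,f([(235,123),(307,270),(110,375),(37,228)],4.7,(170,240)),16),"block")
rect(world(c,f([(425,160),(735,235),(718,304),(408,228)],4.7,(170,240)),18),"bar")
rect(world(c,f([(87,40),(549,87),(520,553),(47,512)],4.25,(355,240)),14),"tray")
rect(world(c,f([(151,97),(470,129),(465,226),(143,195)],4.25,(355,240)),14),"slotbar@14")
rect(world(c,f([(107,260),(348,281),(336,487),(92,465)],4.25,(355,240)),14),"slotblk@14")
rect(world(c,[(234,169),(297,169),(296,217),(233,214)],21),"tin")
rect(world(c,[(303,364),(279,364),(291,347),(291,381)],40),"cup")
E
```

```text
block c [487.9  90.9  16. ] edges [51.1 67.8 50.9 68.6] ang [-153.9  117.3   26.9  -62.5]
bar c [491.  -32.2  18. ] edges [98.7 21.9 98.4 21.6] ang [-104.5  165.    75.4  -14.2]
tray c [ 459.1 -226.9   14. ] edges [160.9 159.1 160.1 161.5] ang [-96.7 173.1  84.2  -6.6]
slotbar@14 c [ 504.6 -231.1   14. ] edges [110.7  33.6 111.1  34.1] ang [-96.6 174.   83.6  -6.7]
slotblk@14 c [ 433.2 -198.4   14. ] edges [82.8 69.6 82.9 69.4] ang [-95.9 174.   84.   -6.1]
tin c [634.5   4.8  21. ] edges [93.7 72.7 92.8 68.1] ang [-90.8 178.1  86.4  -1.1]
cup c [385.4 -31.3  40. ] edges [33.3 28.5 46.3 28.4] ang [ 89.  -36.4 179.4 -36.6]
```

Request:
carry_out(
  rows="1 0 0 0.2 -1;1 0 0 0.2 -1;1 0 0 0.3 -1;1 0 0 0.3 -1;1 0 0 0.3 -1;1 0 0 0.3 -1;1 0.9 0.13 0.3 -0.22;1 0.95 0.13 0 0;1 0.95 0.13 0 0;1 0.95 0.13 0 0;1 0.95 0.13 0 0;1 0.95 0.13 0 0",
  newtons=30,
)

```text
clock: 1.65
eef_pos: [335.7, -405.6, 156.2]
tcp_rot: [-3.141, -0.0, 1.313]
contact_force: [0.9, -0.2, -0.2]
opening: 0.999
```

Request:
carry_out(
  rows="1 0.95 0.13 0 0;1 0.95 0.13 0 0;1 0.95 0.13 0 0;1 0.95 0.13 0 0;1 0.95 0.13 0 0;1 0.95 0.13 0 0;1 0.95 0.13 0 0;1 0.95 0.13 0 0;1 0.95 0.13 0 0;1 0.95 0.13 0 0;1 0.95 0.13 0 0;1 0.95 0.13 0 0",
)

```text
clock: 3.15
eef_pos: [468.0, -86.8, 156.3]
tcp_rot: [-3.141, 0.0, 1.313]
contact_force: [0.1, 0.4, -0.5]
opening: 1.001
```

Request:
carry_out(
  rows="1 0.95 0.13 0 0;1 0.95 0.13 0 0;1 0.2 0.1 0 0;1 0 0 0 0",
)

```text
clock: 3.65
eef_pos: [494.3, -29.7, 156.2]
tcp_rot: [-3.141, 0.0, 1.314]
contact_force: [0.5, -0.1, -1.0]
opening: 1.0
```

```bash
python3 - <<'E'
from h import *
import cv2
s=r.sense();print(s["clock"],s["eef_pos"],np.degrees(s["tcp_rot"]),s["opening"],s["qpos"])
c=r.get_calibration("wrist");print(c)
cv2.imwrite("pics/w1.png",r.grab_frame("wrist"))
cv2.imwrite("pics/s1.png",r.grab_frame("side"))
def proj(p):
    R=Rn.from_euler("xyz",c["rotation"]).as_matrix();q=R.T@(np.array(p)-c["position"]);K=c["intrinsics"]
    return (K[0,2]+K[0,0]*q[0]/-q[2],K[1,2]-K[1,1]*q[1]/-q[2])
print(proj((491,-32.2,18)),proj((487.9,90.9,16)))
E
```

```text
3.65 [494.26635036 -29.69169655 156.22858415] [-1.79981129e+02  1.78495618e-02  7.52991665e+01] 1.000190388500423 [-6.28530434e-02  2.20134189e-01  1.96185845e+00 -2.95782758e-04
  9.59983209e-01  1.93894642e-01]
{'intrinsics': array([[364.05392614,   0.        , 324.78755948],
       [  0.        , 364.05392614, 236.2259497 ],
       [  0.        ,   0.        ,   1.        ]]), 'position': array([516.42529625,  49.3754755 , 317.39966614]), 'rotation': array([-3.20540888e-01,  1.04341076e-04, -2.56223720e-01])}
(np.float64(320.2341381639192), np.float64(220.62806665629859)) (np.float64(274.4909834426913), np.float64(69.5289016393435))
```

View pics/w1.png

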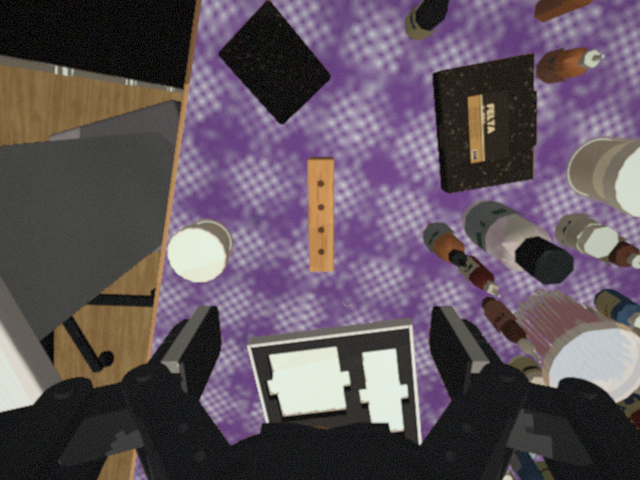

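View pics/s1.png

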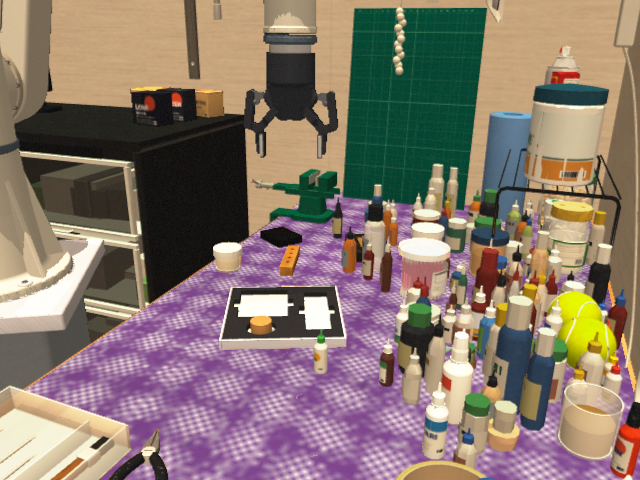

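```bash
python3 - <<'E'
from h import *
c=r.get_calibration("wrist")
rect(world(c,[(308,158),(333,157),(333,271),(310,272)],18),"bar")
rect(world(c,[(268,1),(330,74),(282,123),(219,57)],16),"block")
print(world(c,[(248,344),(411,321)],14))
s=r.get_calibration("side")
K=s["intrinsics"];R=Rn.from_euler("xyz",s["rotation"]).as_matrix();p=s["position"]
psi=r.sense()["tcp_rot"][2];t=r.sense()["eef_pos"]
ty=np.array([np.sin(psi),-np.cos(psi),0])
for z in (156,144,134):
  for sg in (-1,1):
    q=R.T@(t*[1,1,0]+[0,0,z]+sg*50*ty-p);print(z,sg,K[0,2]+K[0,0]*q[0]/-q[2],K[1,2]-K[1,1]*q[1]/-q[2])
E
```

```text
bar c [492.  -30.2  18. ] edges [ 20.2 100.3  20.6 100.4] ang [ -12.5 -104.3  168.    75.4]
block c [489.   93.1  16. ] edges [65.7 51.9 65.6 53. ] ang [ -61.8 -151.5  119.2   28.6]
[[ 389.95369541 -136.52528457   14.        ]
 [ 548.13582905 -151.6904808    14.        ]]
156 -1 261.4129702469095 174.78009610627595
156 1 322.1635141261018 176.71742786099395
144 -1 261.60142688872077 181.91957493360826
144 1 322.07874942878954 183.90805974157888
134 -1 261.7571873441541 187.8203936206782
134 1 322.00869577709915 189.8507462274489
```

```bash
python3 - <<'E'
from h import *
import cv2
s=r.get_calibration("side")
print(world(s,[(229,288),(339,290),(344,340),(222,340)],14)); 
print(world(s,[(290,260)],18),world(s,[(281,236)],16))
w=r.get_calibration("wrist")
print(world(w,[(321,215)],18))
im=cv2.imread("pics/s1.png")
cv2.imwrite("pics/z3.png",cv2.resize(im[80:290,210:370],None,fx=2.8,fy=2.8,interpolation=cv2.INTER_CUBIC))
E
```

```text
[[ 384.21565458 -143.96492557   14.        ]
 [ 546.7534418  -175.04674095   14.        ]
 [ 523.69482999 -321.43493254   14.        ]
 [ 372.65494697 -298.50453576   14.        ]]
[[487.07152846 -55.11767761  18.        ]] [[485.09156312  71.96394314  16.        ]]
[[492.5029769 -28.1143664  18.       ]]
```

View pics/z3.png

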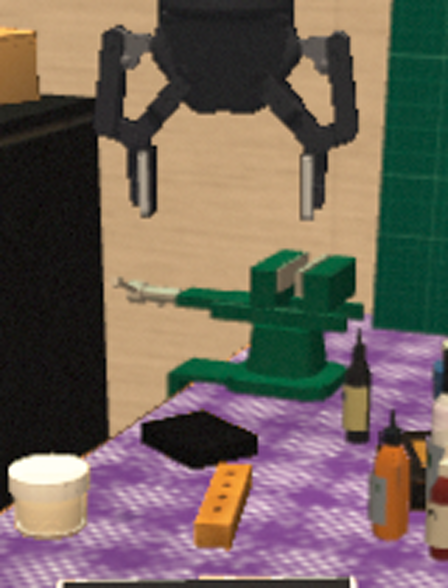

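The bar and block match between the top and wrist cameras to about 2 mm. The fingertips look roughly 40 mm higher in the pictures than the TCP reading implies, so I'll descend partway and check again.

Request:
carry_out(
  rows="0.55 -0.07 -0.08 0.85 0;0.55 0 0 0.85 0;0.55 0 0 0.84 0;0.55 0 0 0 0;0.55 0 0 0 0",
)

```text
clock: 4.38
eef_pos: [491.8, -31.5, 80.9]
tcp_rot: [3.141, -0.0, 1.313]
contact_force: [0.8, -0.8, 0.3]
opening: 0.554
```

```bash
python3 - <<'E'
from h import *
import cv2
s=r.sense();print(s["clock"],s["eef_pos"],s["opening"],s["contact_force"])
c=r.get_calibration("wrist");print(c["position"])
w=r.grab_frame("wrist");sd=r.grab_frame("side")
cv2.imwrite("pics/w2.png",w)
cv2.imwrite("pics/s2.png",cv2.resize(sd[100:300,200:360],None,fx=3,fy=3,interpolation=cv2.INTER_CUBIC))
k=r.get_calibration("side");K=k["intrinsics"];R=Rn.from_euler("xyz",k["rotation"]).as_matrix()
def pj(P):
    q=R.T@(np.array(P,float)-k["position"]);return np.round([K[0,2]+K[0,0]*q[0]/-q[2],K[1,2]-K[1,1]*q[1]/-q[2]],1)
for P in [(388,-138,14),(548,-155.7,14),(530,-316,14),(370,-298,14),(491.5,-31,18),(491.5,-31,60),(491.5,-31,100)]: print(P,pj(P))
E
```

```text
4.375 [491.77439571 -31.50123446  80.88841752] 0.5541927064409096 [ 0.83854216 -0.75657224  0.27374184]
[513.90173581  47.50567281 242.09711519]
(388, -138, 14) [231.5 286.2]
(548, -155.7, 14) [337.3 284.7]
(530, -316, 14) [348.  337.5]
(370, -298, 14) [219.8 340. ]
(491.5, -31, 18) [290.9 254.6]
(491.5, -31, 60) [290.7 231.5]
(491.5, -31, 100) [290.5 208.8]
```

View pics/w2.png

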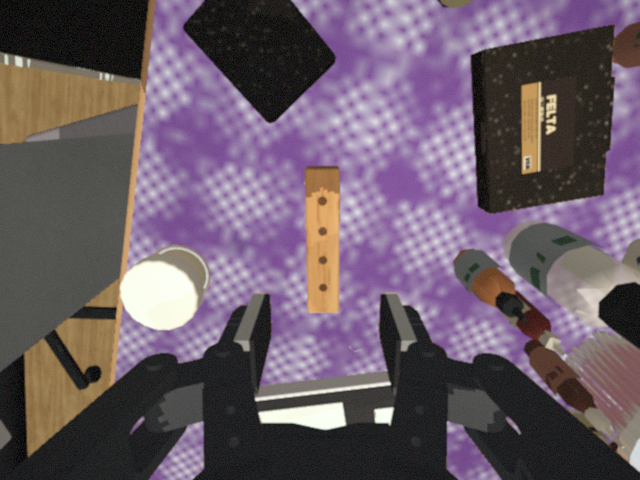

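View pics/s2.png

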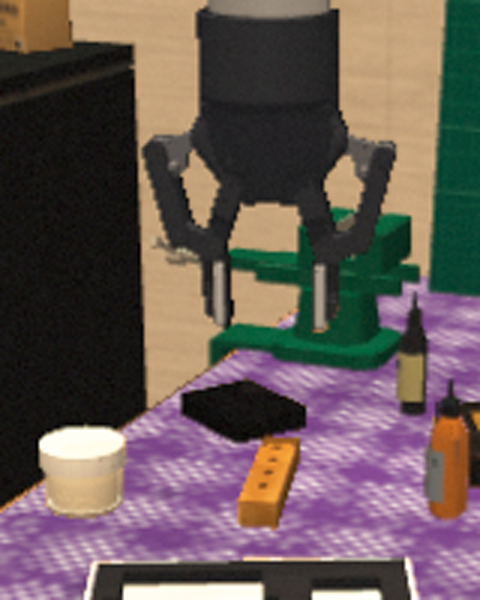

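Side view: tip row about 209, so z is about 95–100 with the TCP reading 81. The tips really are higher than the documentation suggests. The jaws are centred on the bar (324 against 322 px). I'll lower again and re-measure.

Request:
carry_out(
  rows="0.5 0 0 0.6 0;0.5 0 0 0.6 0;0.5 0 0 0 0",
)

```text
clock: 4.85
eef_pos: [491.1, -31.0, 44.1]
tcp_rot: [-3.141, 0.0, 1.313]
contact_force: [-0.4, -1.0, -0.0]
opening: 0.504
```

```bash
python3 - <<'E'
from h import *
import cv2
s=r.sense();print(s["clock"],s["eef_pos"],s["opening"],s["contact_force"])
w=r.grab_frame("wrist");sd=r.grab_frame("side")
cv2.imwrite("pics/w3.png",w)
cv2.imwrite("pics/s3.png",cv2.resize(sd[150:300,210:370],None,fx=4,fy=4,interpolation=cv2.INTER_CUBIC))
E
```

```text
4.85 [491.07338504 -31.04427823  44.10456367] 0.5043481274928509 [-0.41227838 -1.01055874 -0.03934232]
```

View pics/w3.png

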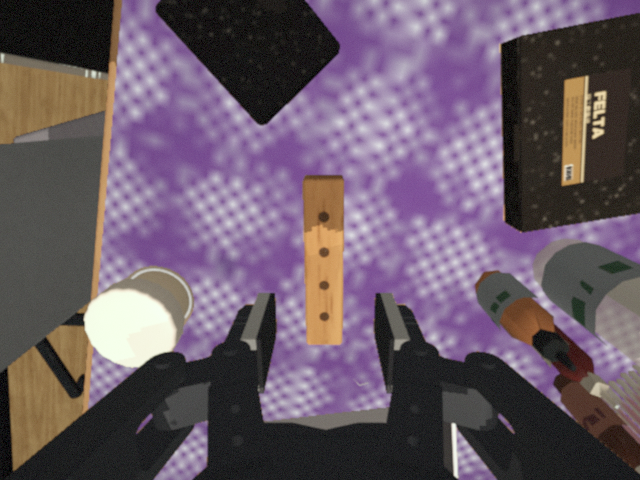

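View pics/s3.png

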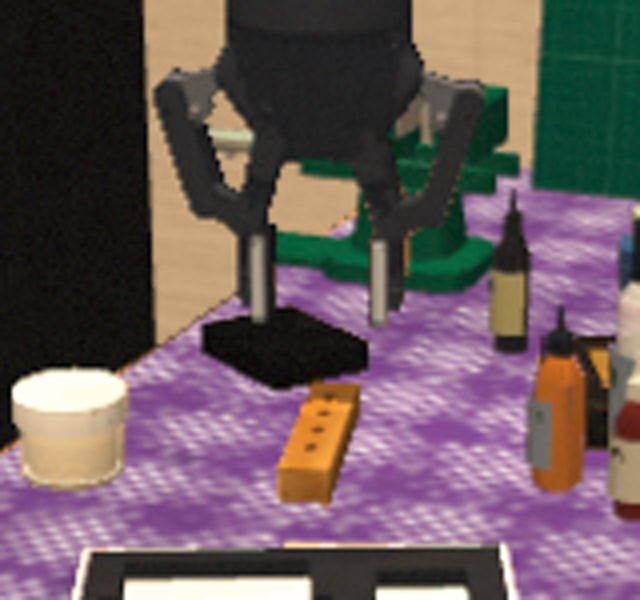

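Request:
carry_out(
  rows="0.5 0 0 0.35 0;0.5 0 0 0.35 0;0.5 0 0 0 0",
)

```text
clock: 5.32
eef_pos: [490.7, -30.9, 22.3]
tcp_rot: [-3.14, 0.0, 1.313]
contact_force: [0.2, -0.1, 0.4]
opening: 0.497
```

```bash
python3 - <<'E'
from h import *
import cv2
s=r.sense();print(s["clock"],s["eef_pos"],s["opening"],s["contact_force"])
w=r.grab_frame("wrist");sd=r.grab_frame("side")
cv2.imwrite("pics/w4.png",w)
cv2.imwrite("pics/s4.png",cv2.resize(sd[150:300,210:370],None,fx=4,fy=4,interpolation=cv2.INTER_CUBIC))
E
```

```text
5.325 [490.66268951 -30.94243146  22.26141089] 0.4966075727436585 [ 0.21966125 -0.10739812  0.3820139 ]
```

View pics/w4.png

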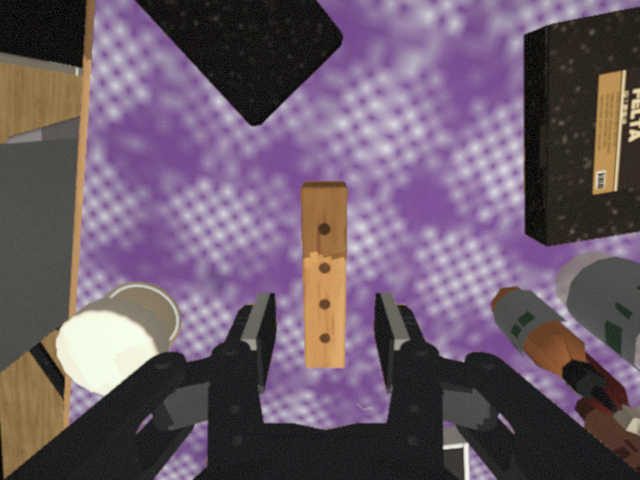

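View pics/s4.png

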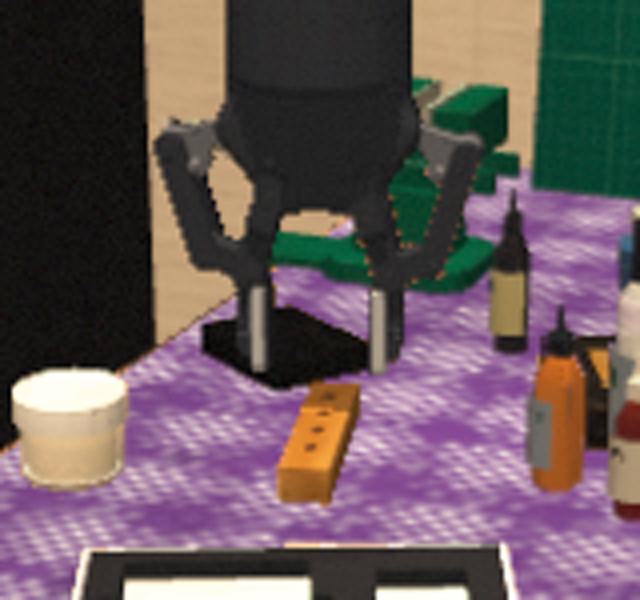

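Request:
carry_out(
  rows="0.5 0 0 0.35 0;0.5 0 0 0.35 0;0.5 0 0 0.2 0;0.5 0 0 0 0",
)

```text
clock: 5.92
eef_pos: [490.9, -31.0, -4.5]
tcp_rot: [-3.14, 0.0, 1.313]
contact_force: [0.3, -0.8, -0.4]
opening: 0.497
```

```bash
python3 - <<'E'
from h import *
import cv2
s=r.sense();print(s["clock"],s["eef_pos"],s["opening"],s["contact_force"])
w=r.grab_frame("wrist");sd=r.grab_frame("side")
cv2.imwrite("pics/w5.png",w)
cv2.imwrite("pics/s5.png",cv2.resize(sd[150:300,210:370],None,fx=4,fy=4,interpolation=cv2.INTER_CUBIC))
E
```

```text
5.925 [490.94439694 -31.02768944  -4.49199377] 0.49699394510435274 [ 0.33015928 -0.77563923 -0.41750396]
```

View pics/w5.png

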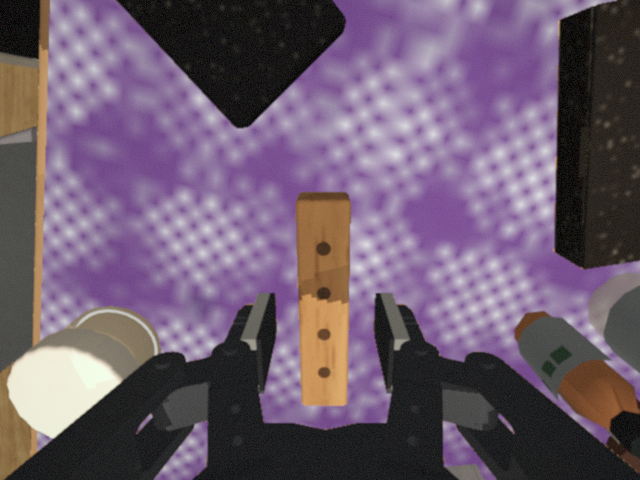

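View pics/s5.png

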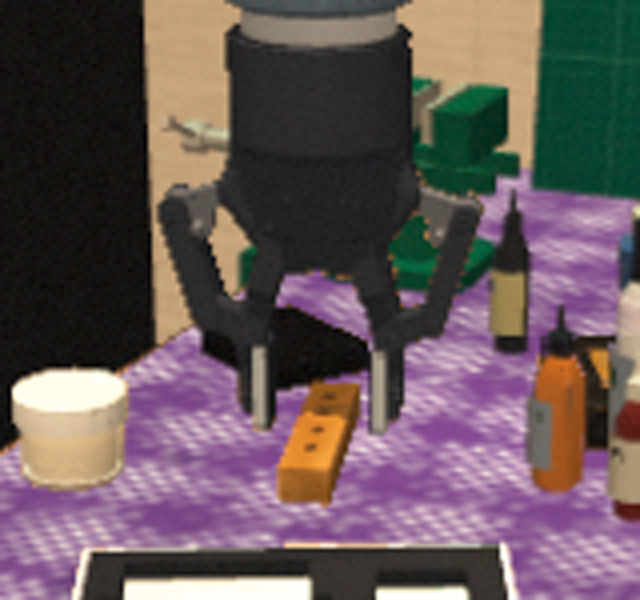

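Request:
carry_out(
  rows="0.5 0 0 0.17 0;0.5 0 0 0.17 0;0.5 0 0 0 0",
)

```text
clock: 6.4
eef_pos: [491.1, -31.0, -14.4]
tcp_rot: [-3.141, 0.0, 1.313]
contact_force: [-0.3, 0.5, 0.1]
opening: 0.5
```

```bash
python3 - <<'E'
from h import *
import cv2
s=r.sense();print(s["clock"],s["eef_pos"],s["opening"],s["contact_force"])
sd=r.grab_frame("side")
cv2.imwrite("pics/s6.png",cv2.resize(sd[200:290,240:340],None,fx=6.5,fy=6.5,interpolation=cv2.INTER_CUBIC))
E
```

```text
6.4 [491.10971603 -30.9749175  -14.44435528] 0.5002472584046439 [-0.31691256  0.51161976  0.13249165]
```

View pics/s6.png

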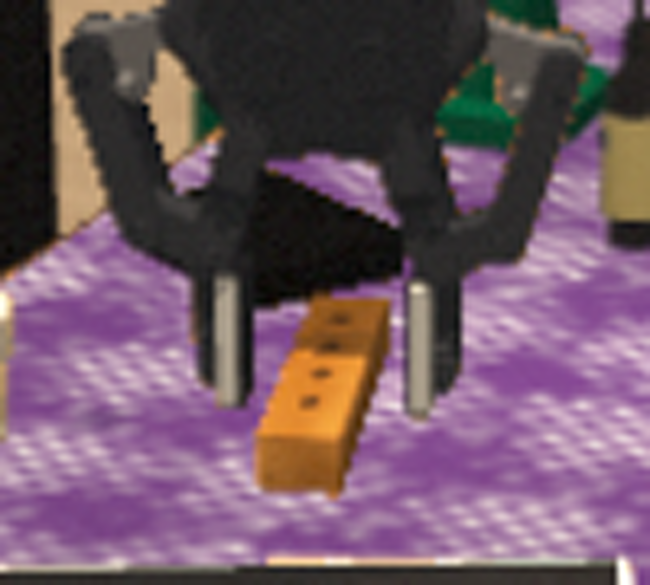

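Tips now stand about 7–8 mm above the worktop, either side of the bar. The pads have to clear the foam at placing, so I'll come up 4 mm before closing.

Request:
carry_out(
  rows="0.5 0 0 -0.15 0;0 0 0 0 0;0 0 0 0 0;0 0 0 0 0;0 0 0 0 0",
  newtons=40,
)

```text
clock: 7.08
eef_pos: [491.9, -31.1, -8.9]
tcp_rot: [3.141, -0.0, 1.313]
contact_force: [-1.1, 0.3, 6.8]
opening: 0.243
```

```bash
python3 - <<'E'
from h import *
import cv2
s=r.sense();print(s["clock"],s["eef_pos"],s["opening"],s["contact_force"])
sd=r.grab_frame("side");w=r.grab_frame("wrist")
a=cv2.resize(sd[200:290,240:340],None,fx=5,fy=5,interpolation=cv2.INTER_CUBIC)
b=w[150:450,160:480]
cv2.imwrite("pics/s7.png",np.hstack([a[:450],cv2.resize(b,(300,281))[:,:] if 0 else np.vstack([cv2.resize(b,(300,281)),np.zeros((169,300,3),np.uint8)])]))
E
```

```text
7.075 [491.87096737 -31.05458477  -8.90012403] 0.24278298558627315 [-1.1308336   0.33832972  6.80570677]
```

View pics/s7.png

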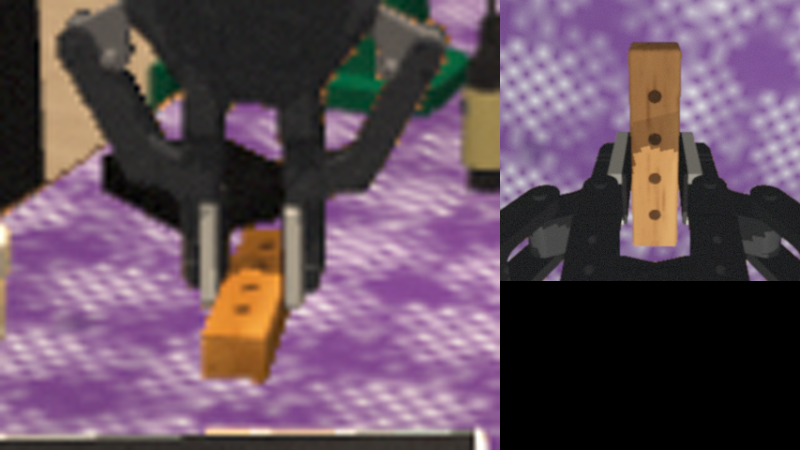

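Request:
carry_out(
  rows="0 0 0 -0.5 0;0 0 0 -0.8 0;0 0 0 -0.8 -0.53;0 0 0 0 -0.53;0 -0.8 0.1 0 0;0 -0.8 0.15 0 0;0 -0.8 0.15 0 0;0 -0.8 0.15 0 0;0 -0.8 0.15 0 0;0 -0.8 0.15 0 0;0 -0.8 0.15 0 0;0 -0.8 0.15 0 0",
)

```text
clock: 8.68
eef_pos: [504.9, -226.5, 54.4]
tcp_rot: [3.141, 0.0, 1.461]
contact_force: [-0.4, 0.1, -1.2]
opening: 0.242
```

Request:
carry_out(
  rows="0 -0.2 0.01 0 0;0 0 0 0 0;0 0 0 0 0",
)

```text
clock: 9.05
eef_pos: [504.2, -230.8, 53.6]
tcp_rot: [-3.141, -0.0, 1.462]
contact_force: [0.3, -0.2, -0.6]
opening: 0.241
```

```bash
python3 - <<'E'
from h import *
import cv2
s=r.sense();print(s["clock"],s["eef_pos"],np.degrees(s["tcp_rot"]),s["opening"],s["contact_force"])
for n in("side","wrist","top"): cv2.imwrite(f"pics/{n}8.png",r.grab_frame(n))
t=cv2.imread("pics/top8.png");a=cv2.imread("pics/side8.png")
cv2.imwrite("pics/c8.png",np.hstack([cv2.resize(t[220:390,340:510],(400,400),interpolation=2),cv2.resize(a[200:370,190:360],(400,400),interpolation=2)]))
E
```

```text
9.05 [ 504.19402356 -230.83963631   53.60443799] [-1.79978804e+02 -1.55351886e-02  8.37492557e+01] 0.2405626156914263 [ 0.28795674 -0.20447337 -0.62498071]
```

View pics/c8.png

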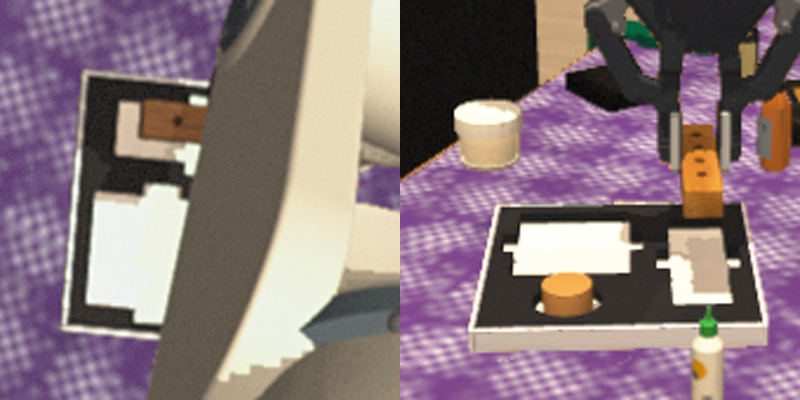

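View pics/wrist8.png

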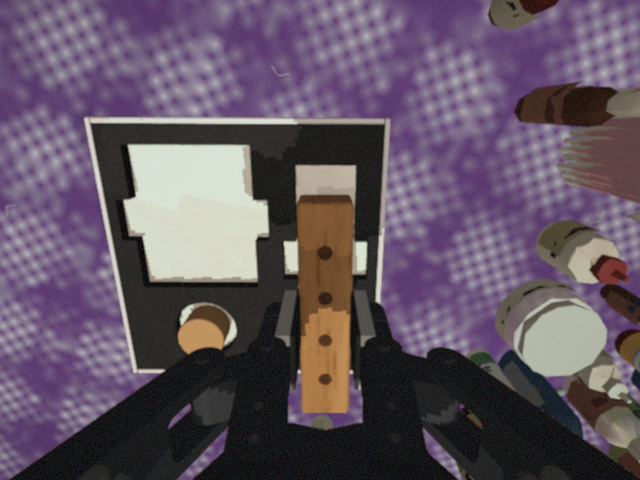

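```bash
python3 - <<'E'
from h import *
c=r.get_calibration("wrist")
T=world(c,[(90,120),(388,121)],14);print("tray far corners",T.round(1))
S=world(c,[(296,165),(356,165)],14);print("slot far (14)",S.round(1))
th=np.radians(-6.3);R=np.array([[np.cos(th),-np.sin(th)],[np.sin(th),np.cos(th)]])
o=T[:,:2].mean(0)-R@[0,80.5];print("origin",o,"ang",np.degrees(np.arctan2(*(T[1]-T[0])[1::-1])),"slot c",o+R@[46.5,0], "blk",o+R@[-29,24.5])
for z in (79,80.5,82): rect(world(c,[(298,198),(352,196),(349,412),(302,412)],z),f"bar{z}")
b=world(c,[(130,146),(249,147),(257,280),(149,282)],14);rect(b,"blkslot")
E
```

```text
tray far corners [[ 391.9 -138.6   14. ]
 [ 547.5 -156.1   14. ]]
slot far (14) [[ 496.4 -173.5   14. ]
 [ 528.9 -177.1   14. ]]
origin [ 460.85410104 -227.37594411] ang -6.392972114183766 slot c [ 507.07328547 -232.47858958] blk [ 434.71772395 -199.84160568]
bar79 c [ 506.2 -229.8   79. ] edges [ 20.5 102.7  22.  101.9] ang [ -4.1 -95.6 173.8  83.5]
bar80.5 c [ 506.3 -228.9   80.5] edges [ 20.3 101.5  21.7 100.8] ang [ -4.1 -95.6 173.8  83.5]
bar82 c [ 506.4 -228.    82. ] edges [ 20.  100.4  21.5  99.6] ang [ -4.1 -95.6 173.8  83.5]
blkslot c [ 436. -197.   14.] edges [63.8 78.4 65.6 80.3] ang [ -6.7 -96.4 175.   82.4]
```

Request:
carry_out(
  rows="0 -0.1 0.03 0.5 0;0 0 0 0.5 0;0 0 0 0.4 0;0 0 0 0.2 0;0 0 0 0.12 0;0 0 0 0 0",
)

```text
clock: 9.95
eef_pos: [505.0, -234.7, 1.8]
tcp_rot: [-3.142, -0.0, 1.461]
contact_force: [0.7, 0.2, -0.8]
opening: 0.246
```

```bash
python3 - <<'E'
from h import *
import cv2
s=r.sense();print(s["clock"],s["eef_pos"],np.degrees(s["tcp_rot"]),s["opening"],s["contact_force"])
a=r.grab_frame("side");w=r.grab_frame("wrist")
cv2.imwrite("pics/c9.png",np.hstack([cv2.resize(a[230:360,210:360],(450,390),interpolation=2),cv2.resize(w[120:440,60:420],(350,311)) if 0 else w[50:440,70:420]]))
E
```

```text
9.95 [ 505.00859531 -234.74379361    1.7976943 ] [-1.79995115e+02 -1.36331855e-03  8.37241141e+01] 0.24551520391048892 [ 0.71191754  0.17045543 -0.81057397]
```

View pics/c9.png

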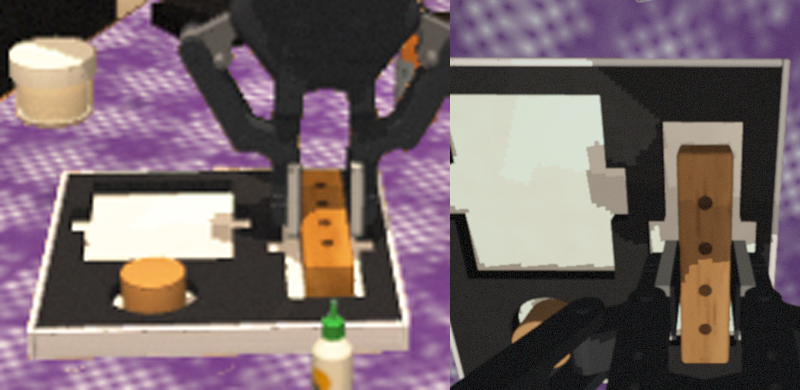

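```bash
python3 - <<'E'
from h import *
c=r.get_calibration("wrist")
th=np.radians(-6.3);R=np.array([[np.cos(th),-np.sin(th)],[np.sin(th),np.cos(th)]])
S=world(c,[(285,172),(362,172)],14)[:,:2];sc=S.mean(0)-R@[0,56];print("slot c",sc,S)
b=world(c,[(298,197),(353,195),(349,412),(302,412)],28.7);bc=rect(b,"bar")
print("bar rel slot in tray", R.T@(bc[:2]-sc))
E
```

```text
slot c [ 506.61386621 -231.02054745] [[ 497.12997001 -173.6444395 ]
 [ 528.38800526 -177.07302839]]
bar c [ 507.3 -232.9   28.7] edges [ 20.7 102.3  21.8 101.5] ang [ -4.1 -95.9 173.7  83.5]
bar rel slot in tray [ 0.85581843 -1.76783859]
```

Request:
carry_out(
  rows="0 0.03 0 0.07 0;0 0 0 0.08 0;0 0 0 0 0;0.4 0 0 0 0;0.4 0 0 0 0;0.4 0 0 -0.3 0;0.4 0 0 -0.6 0;0.5 0 0 -0.9 0;0.7 0 0 -0.9 0;0.9 0 0 -0.6 0",
)

```text
clock: 11.3
eef_pos: [505.9, -234.2, 98.9]
tcp_rot: [3.139, 0.001, 1.461]
contact_force: [0.1, -0.3, 0.3]
opening: 0.884
```

```bash
python3 - <<'E'
from h import *
import cv2
s=r.sense();print(s["clock"],s["eef_pos"],np.degrees(s["tcp_rot"]),s["opening"],s["contact_force"])
a=r.grab_frame("side");w=r.grab_frame("wrist")
cv2.imwrite("pics/w10.png",w)
cv2.imwrite("pics/c10.png",np.hstack([cv2.resize(a[230:360,210:360],(450,390),interpolation=2),w[50:440,70:420]]))
E
```

```text
11.3 [ 505.8539154  -234.16154507   98.90376951] [1.79860893e+02 4.70241728e-02 8.37258939e+01] 0.883552318256081 [ 0.11520249 -0.29065488  0.30645339]
```

View pics/c10.png

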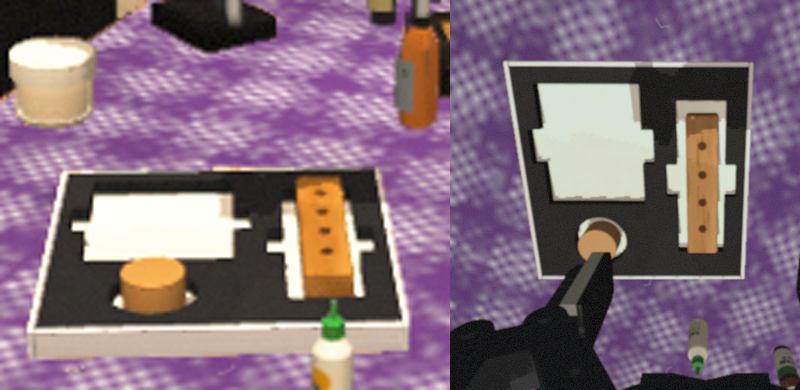

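Request:
carry_out(
  rows="1 0 0 0 -1;1 0 0 0 -1;1 0 0 0 -1;1 0 0 0 -1;1 0.9 0.4 0 -0.22;1 0.9 0.4 0 0;1 0.9 0.4 0 0;1 0.9 0.4 0 0;1 0.9 0.4 0 0;1 0.9 0.4 0 0;1 0.9 0.4 0 0;1 0.9 0.4 0 0",
)

```text
clock: 12.9
eef_pos: [490.8, 3.1, 95.7]
tcp_rot: [-3.141, -0.001, 2.05]
contact_force: [0.1, -0.3, 0.0]
opening: 1.001
```

Request:
carry_out(
  rows="1 0.9 0.4 0 0;1 0.9 0.45 0 0;1 0.9 0.45 0 0;1 0 0 0 0;1 0 0 0 0",
)

```text
clock: 13.52
eef_pos: [488.2, 91.6, 95.9]
tcp_rot: [-3.14, -0.0, 2.051]
contact_force: [0.4, -0.2, 0.8]
opening: 0.999
```

```bash
python3 - <<'E'
from h import *
import cv2
s=r.sense();print(s["clock"],s["eef_pos"],np.degrees(s["tcp_rot"]),s["opening"],s["contact_force"])
c=r.get_calibration("wrist");np.save("c11.npy",c,allow_pickle=True)
cv2.imwrite("pics/w11.png",r.grab_frame("wrist"))
E
```

```text
13.525 [488.18520702  91.62706858  95.8769764 ] [-1.79936274e+02 -5.75975601e-03  1.17521463e+02] 0.9993319361886618 [ 0.42089875 -0.15842141  0.76985918]
```

View pics/w11.png

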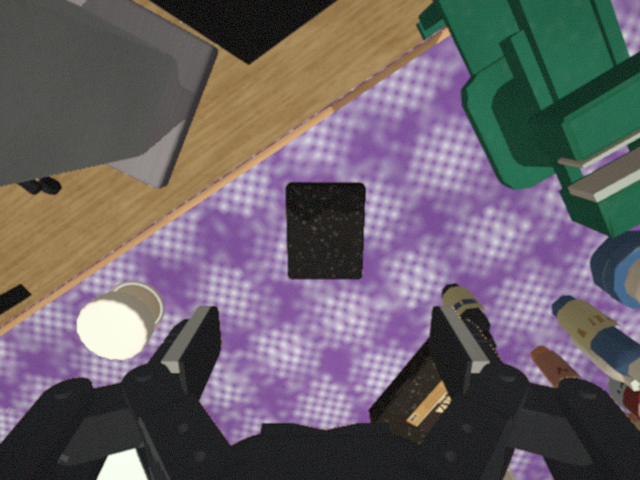

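```bash
python3 - <<'E'
from h import *
c=np.load("c11.npy",allow_pickle=True).item()
rect(world(c,[(286,183),(365,183),(363,278),(288,278)],16),"block")
E
```

```text
block c [488.5  95.8  16. ] edges [52.6 69.2 54.4 69.3] ang [  27.5  -61.7 -152.4  116.8]
```

Request:
carry_out(
  rows="0.85 0 0 0.8 0;0.85 0 0 0.8 0;0.85 0 0 0.8 0;0.85 0 0 0.6 0;0.85 0 0 0.3 0;0.85 0 0 0 0",
)

```text
clock: 14.32
eef_pos: [488.4, 91.4, -3.0]
tcp_rot: [-3.141, -0.0, 2.05]
contact_force: [0.1, 0.8, 0.4]
opening: 0.852
```

```bash
python3 - <<'E'
from h import *
import cv2
s=r.sense();print(s["clock"],s["eef_pos"],np.degrees(s["tcp_rot"]),s["opening"],s["contact_force"])
c=r.get_calibration("wrist");np.save("c12.npy",c,allow_pickle=True)
a=r.grab_frame("side");w=r.grab_frame("wrist")
cv2.imwrite("pics/w12.png",w)
cv2.imwrite("pics/s12.png",cv2.resize(a[170:260,220:340],(720,540),interpolation=2))
E
```

```text
14.325 [488.40293454  91.42466731  -2.97696656] [-1.79942565e+02 -1.67970638e-02  1.17438710e+02] 0.8521647225646418 [0.13858016 0.80576233 0.41997402]
```

View pics/w12.png

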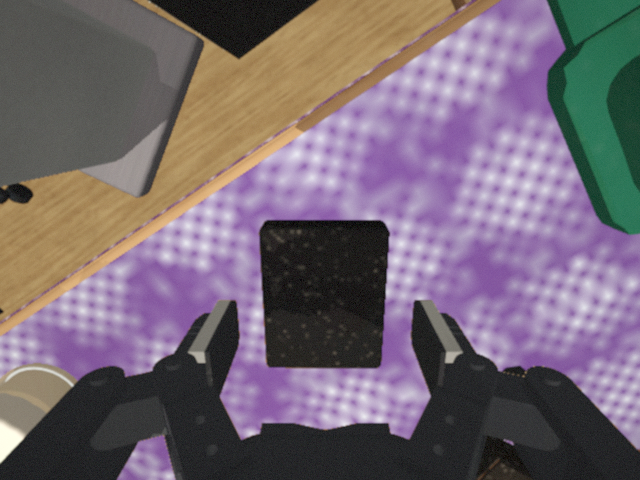

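View pics/s12.png

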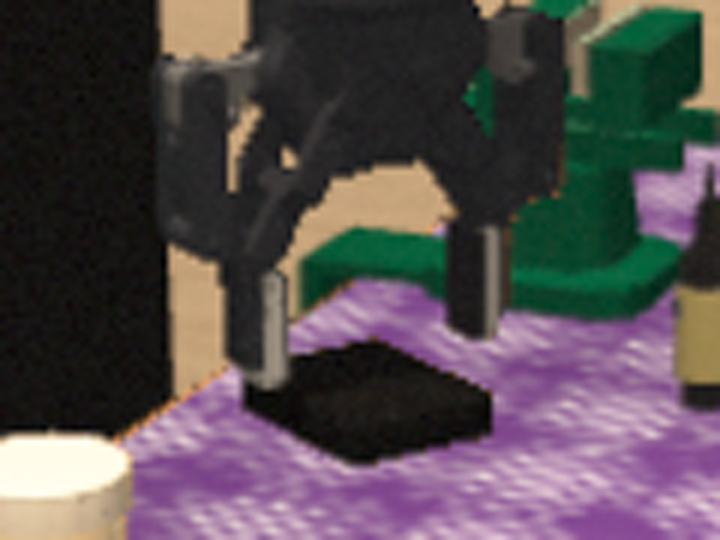

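Request:
carry_out(
  rows="0.75 0.07 0 0 0;0.75 0 0 0.2 0;0.75 0 0 0.2 0;0.75 0 0 0 0",
)

```text
clock: 14.92
eef_pos: [487.2, 93.8, -15.2]
tcp_rot: [-3.141, -0.0, 2.051]
contact_force: [-0.1, 1.0, 0.7]
opening: 0.751
```

```bash
python3 - <<'E'
from h import *
import cv2
s=r.sense();print(s["clock"],s["eef_pos"],np.degrees(s["tcp_rot"]),s["opening"],s["contact_force"])
a=r.grab_frame("side");w=r.grab_frame("wrist")
cv2.imwrite("pics/w13.png",w)
cv2.imwrite("pics/s13.png",cv2.resize(a[170:260,220:340],(720,540),interpolation=2))
E
```

```text
14.925 [487.23055778  93.80529354 -15.20234514] [-1.79939206e+02 -1.78233077e-02  1.17492447e+02] 0.7506129568213636 [-0.11867671  0.95273325  0.69250855]
```

View pics/w13.png

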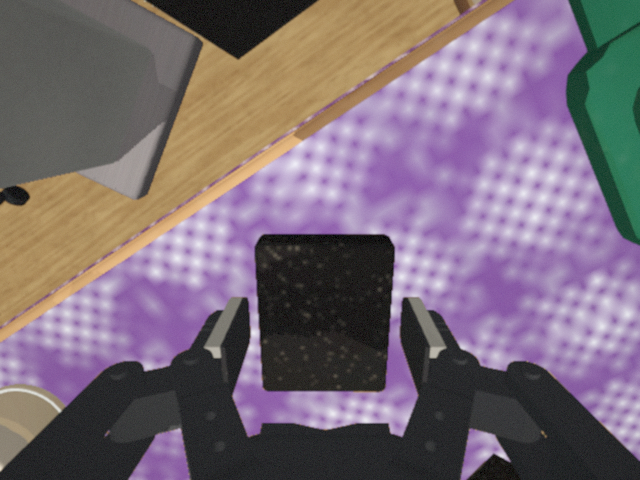

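View pics/s13.png

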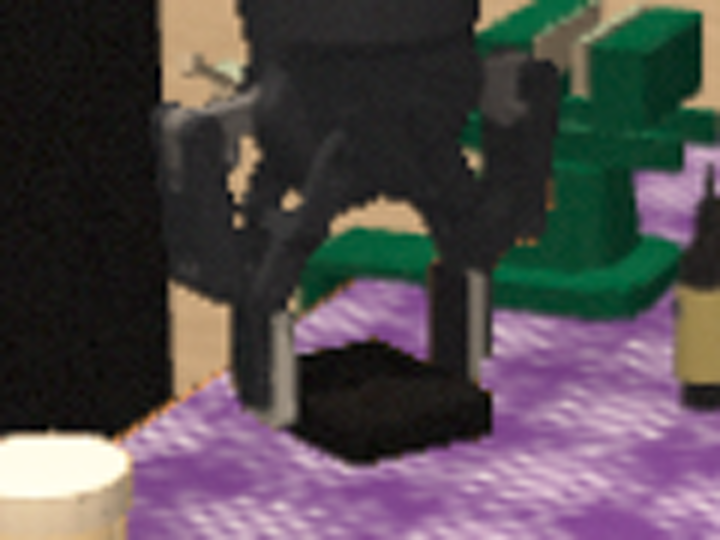

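```bash
python3 - <<'E'
from h import *
k=r.get_calibration("side");K=k["intrinsics"];R=Rn.from_euler("xyz",k["rotation"]).as_matrix()
def pj(P):
    q=R.T@(np.array(P,float)-k["position"]);u=np.array([K[0,2]+K[0,0]*q[0]/-q[2],K[1,2]-K[1,1]*q[1]/-q[2]])
    return ((u-[220,170])*6).round(0)
t=np.radians(27.3);X=np.array([np.cos(t),np.sin(t)]);Y=np.array([-np.sin(t),np.cos(t)])
for c in ((488.4,92),):
  for a,b in((-1,-1),(1,-1),(1,1),(-1,1)):
    p=np.array(c)+a*27.5*X+b*35*Y
    print(a,b,p,pj([*p,0]),pj([*p,16]))
for sg in(-1,1):
  for z in(0,8,12,16,20):
    p=np.array([487.2,93.8])+sg*31.9*X-11*Y;print(sg,z,pj([*p,z]))
E
```

```text
-1 -1 [480.01576051  48.28553411] [358. 471.] [357. 422.]
1 -1 [528.8897083   73.51125961] [504. 435.] [504. 388.]
1 1 [496.78423949 135.71446589] [382. 376.] [381. 331.]
-1 1 [447.9102917  110.48874039] [240. 408.] [239. 362.]
-1 0 [300. 450.]
-1 8 [300. 426.]
-1 12 [299. 414.]
-1 16 [299. 402.]
-1 20 [299. 390.]
1 0 [467. 410.]
1 8 [467. 387.]
1 12 [467. 375.]
1 16 [467. 363.]
1 20 [467. 352.]
```

Request:
carry_out(
  rows="0.75 0 0 -0.1 0;0.4 0 0 0 0;0.4 0 0 0 0;0.4 0 0 0 0;0.4 0 0 0 0",
  newtons=60,
)

```text
clock: 15.65
eef_pos: [488.0, 93.9, -10.7]
tcp_rot: [3.141, 0.0, 2.05]
contact_force: [-2.4, 0.3, 12.5]
opening: 0.619
```

```bash
python3 - <<'E'
from h import *
import cv2
s=r.sense();print(s["clock"],s["eef_pos"],np.degrees(s["tcp_rot"]),s["opening"],s["contact_force"])
a=r.grab_frame("side");w=r.grab_frame("wrist")
cv2.imwrite("pics/s14.png",np.hstack([cv2.resize(a[170:260,220:340],(480,360),interpolation=2),w[120:480,170:480]]))
E
```

```text
15.65 [488.02197786  93.92086709 -10.66783441] [1.79960017e+02 1.13853674e-02 1.17483044e+02] 0.6190409790035621 [-2.37845307  0.34287279 12.45187488]
```

View pics/s14.png

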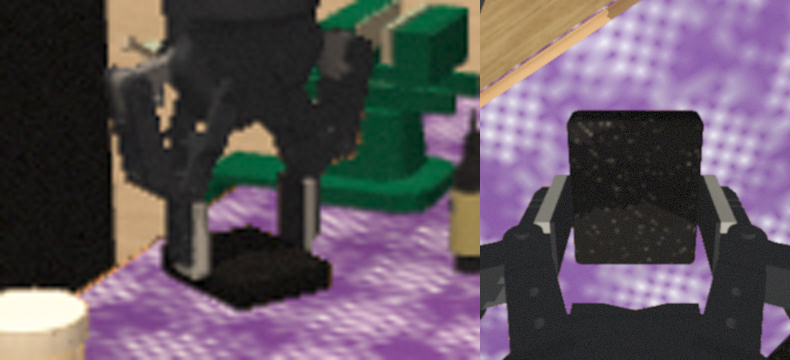

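Request:
carry_out(
  rows="0.4 0 0 -0.4 0;0.4 0 0 -0.8 0;0.4 0 0 -0.9 1;0.4 0 0 -0.9 1;0.4 0 0 0 1;0.4 0 0 0 1;0.4 -0.5 -0.05 0 0.22;0.4 -0.9 -0.06 0 0;0.4 -0.9 -0.06 0 0;0.4 -0.9 -0.06 0 0;0.4 -0.9 -0.06 0 0;0.4 -0.9 -0.06 0 0",
)

```text
clock: 17.25
eef_pos: [460.6, -55.8, 78.5]
tcp_rot: [-3.141, 0.0, 1.464]
contact_force: [1.4, -0.0, -1.2]
opening: 0.614
```

Request:
carry_out(
  rows="0.4 -0.9 -0.07 0 0;0.4 -0.9 -0.07 0 0;0.4 -0.9 -0.07 0 0;0.4 -0.9 -0.07 0 0;0.4 -0.9 -0.07 0 0;0.4 -0.3 -0.07 0.3 0;0.4 0 0 0.3 0;0.4 0 0 0 0;0.4 0 0 0 0",
)

```text
clock: 18.38
eef_pos: [433.1, -195.2, 60.2]
tcp_rot: [-3.141, -0.0, 1.462]
contact_force: [0.0, -0.8, -0.8]
opening: 0.617
```

```bash
python3 - <<'E'
from h import *
import cv2
s=r.sense();print(s["clock"],s["eef_pos"],np.degrees(s["tcp_rot"]),s["opening"],s["contact_force"])
c=r.get_calibration("wrist");np.save("c15.npy",c,allow_pickle=True)
a=r.grab_frame("side");w=r.grab_frame("wrist")
cv2.imwrite("pics/w15.png",w);cv2.imwrite("pics/s15.png",cv2.resize(a[200:360,190:360],(510,480)))
E
```

```text
18.375 [ 433.07599034 -195.23423791   60.19622954] [-1.79968343e+02 -1.55405838e-02  8.37921558e+01] 0.6173695235649571 [ 0.01120876 -0.84876794 -0.80768702]
```

View pics/w15.png

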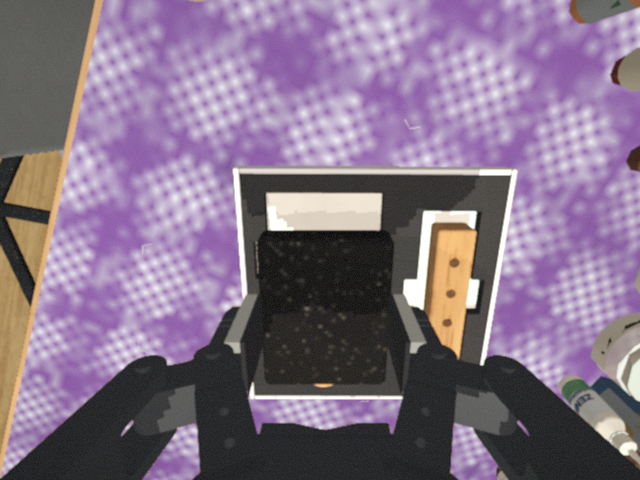

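View pics/s15.png

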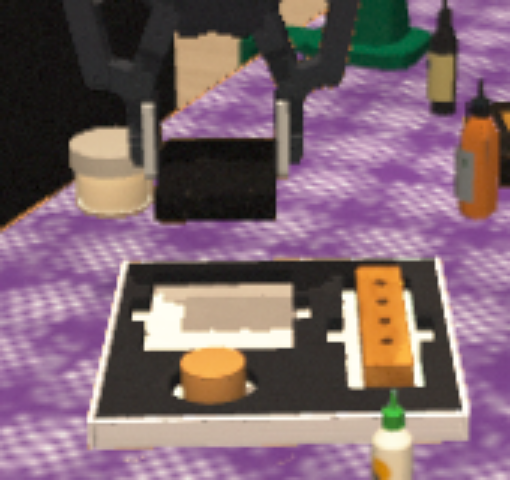

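```bash
python3 - <<'E'
from h import *
c=np.load("c15.npy",allow_pickle=True).item()
th=np.radians(-6.3);R=np.array([[np.cos(th),-np.sin(th)],[np.sin(th),np.cos(th)]])
T=world(c,[(235,170),(516,170)],14)[:,:2];o=T.mean(0)-R@[0,80.5];print("T",T,"blk slot",o+R@[-29,24.5])
S=world(c,[(266,192),(381,192)],14)[:,:2];print("S",S,"c",S.mean(0)-R@[0,42])
for z in(85,87,89): rect(world(c,[(259,233),(391,232),(386,383),(264,384)],z),f"blk{z}")
E
```

```text
T [[ 389.69965772 -137.66134436]
 [ 547.83457834 -154.7931347 ]] blk slot [ 433.7971289  -198.70675801]
S [[ 405.15264905 -152.02233195]
 [ 471.12139669 -159.16794844]] c [ 433.52818181 -197.34150033]
blk85 c [ 434.9 -193.4   85. ] edges [51.9 72.2 55.6 72.4] ang [ -5.7 -94.7 174.4  82.4]
blk87 c [ 435.  -192.2   87. ] edges [51.2 71.2 54.8 71.3] ang [ -5.7 -94.7 174.4  82.4]
blk89 c [ 435.1 -191.1   89. ] edges [50.4 70.1 54.  70.3] ang [ -5.7 -94.7 174.4  82.4]
```

Request:
carry_out(
  rows="0.4 -0.2 -0.02 0.5 0;0.4 0 0 0.6 0;0.4 0 0 0.5 0;0.4 0 0 0.25 0;0.4 0 0 0.05 0;0.4 0 0 0 0",
)

```text
clock: 19.23
eef_pos: [432.0, -201.9, 3.5]
tcp_rot: [3.141, 0.0, 1.461]
contact_force: [-0.6, -0.6, -1.9]
opening: 0.614
```

```bash
python3 - <<'E'
from h import *
import cv2
s=r.sense();print(s["clock"],s["eef_pos"],np.degrees(s["tcp_rot"]),s["opening"],s["contact_force"])
c=r.get_calibration("wrist");np.save("c16.npy",c,allow_pickle=True)
a=r.grab_frame("side");w=r.grab_frame("wrist")
cv2.imwrite("pics/w16.png",w);cv2.imwrite("pics/s16.png",cv2.resize(a[230:360,210:360],(600,520),interpolation=2))
E
```

```text
19.225 [ 432.04797145 -201.93917853    3.53947523] [1.79982808e+02 5.64583500e-03 8.37261187e+01] 0.6135885206399682 [-0.62838179 -0.55951628 -1.94332888]
```

View pics/w16.png

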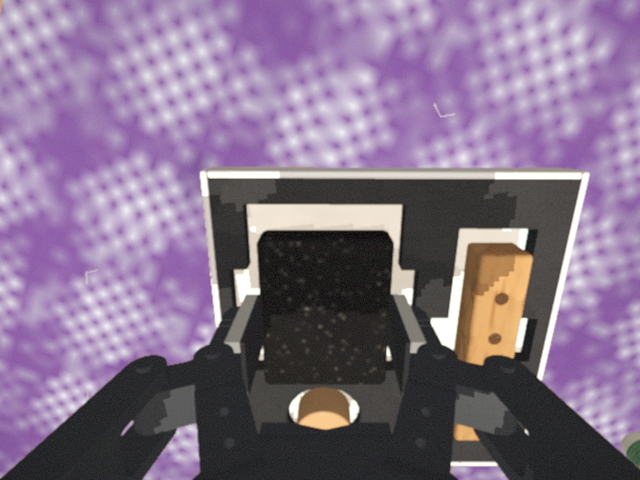

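View pics/s16.png

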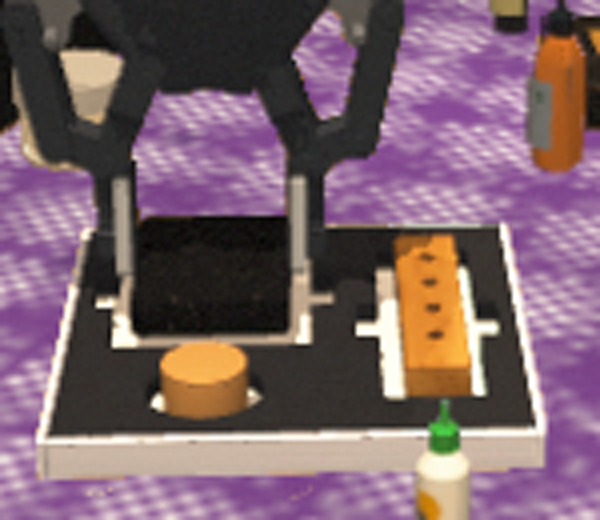

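```bash
python3 - <<'E'
from h import *
c=np.load("c16.npy",allow_pickle=True).item()
th=np.radians(-6.3);R=np.array([[np.cos(th),-np.sin(th)],[np.sin(th),np.cos(th)]])
T=world(c,[(203,174),(587,175)],14)[:,:2];o=T.mean(0)-R@[0,80.5];sl=o+R@[-29,24.5]
S=world(c,[(247,205),(403,206)],14)[:,:2];sc=S.mean(0)-R@[0,42]
b=rect(world(c,[(259,233),(392,232),(387,383),(263,384)],30),"blk")
print(sl,sc,R.T@(b[:2]-sl),R.T@(b[:2]-sc))
E
```

```text
blk c [ 434.  -199.1   30. ] edges [51.7 71.4 55.8 71.5] ang [ -5.8 -94.7 174.3  81.9]
[ 433.82662336 -199.36511067] [ 433.99015307 -198.52053286] [0.16662094 0.25908361] [ 0.09675797 -0.59833857]
```

Request:
carry_out(
  rows="0.4 0 0 0.1 0;0.4 0 0 0.1 0;0.4 0 0 0.03 0;0.4 0 0 0 0",
)

```text
clock: 19.82
eef_pos: [431.8, -201.8, -3.6]
tcp_rot: [-3.141, -0.0, 1.461]
contact_force: [-0.5, -0.4, -1.6]
opening: 0.612
```

Request:
carry_out(
  rows="0.8 0 0 0 0;0.8 0 0 0 0;0.8 0 0 -0.2 0;0.8 0 0 -0.6 0;0.8 0 0 -0.9 0;0.9 0 0 -0.9 0;1 -0.5 0 -0.9 0;1 -1 0 0 0;1 -1 0 0 0;1 -1 0 0 0;1 0 0 0 0",
)

```text
clock: 21.2
eef_pos: [420.4, -307.8, 102.0]
tcp_rot: [3.141, 0.001, 1.459]
contact_force: [-0.1, 0.5, -0.1]
opening: 1.003
```

```bash
python3 - <<'E'
from h import *
import cv2
s=r.sense();print(s["clock"],s["eef_pos"],s["opening"],s["contact_force"])
c=r.get_calibration("wrist");np.save("c17.npy",c,allow_pickle=True)
w=r.grab_frame("wrist");a=r.grab_frame("side");t=r.grab_frame("top")
cv2.imwrite("pics/w17.png",w);cv2.imwrite("pics/t17.png",t)
cv2.imwrite("pics/s17.png",cv2.resize(a[230:360,210:360],(600,520),interpolation=2))
E
```

```text
21.2 [ 420.38961642 -307.8403417   101.99752407] 1.0027572449418667 [-0.09259396  0.54024654 -0.05979667]
```

View pics/w17.png

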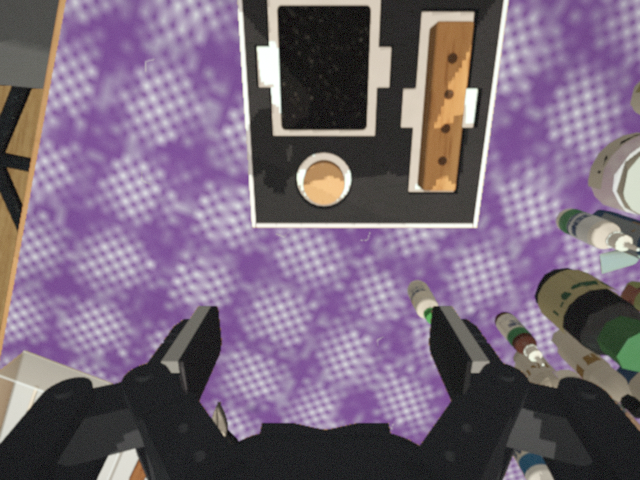

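View pics/s17.png

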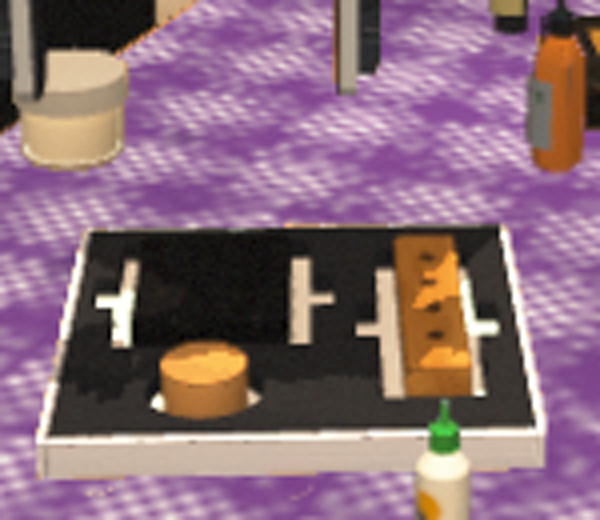

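View pics/t17.png

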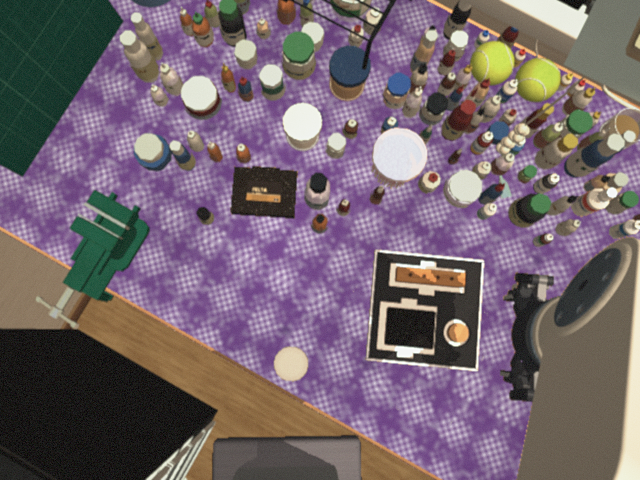

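```bash
python3 - <<'E'
import cv2
im=cv2.imread("pics/t17.png")
cv2.imwrite("pics/z17.png",cv2.resize(im[240:380,355:495],None,fx=4.25,fy=4.25,interpolation=cv2.INTER_CUBIC))
E
```

```text
(no output)
```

View pics/z17.png

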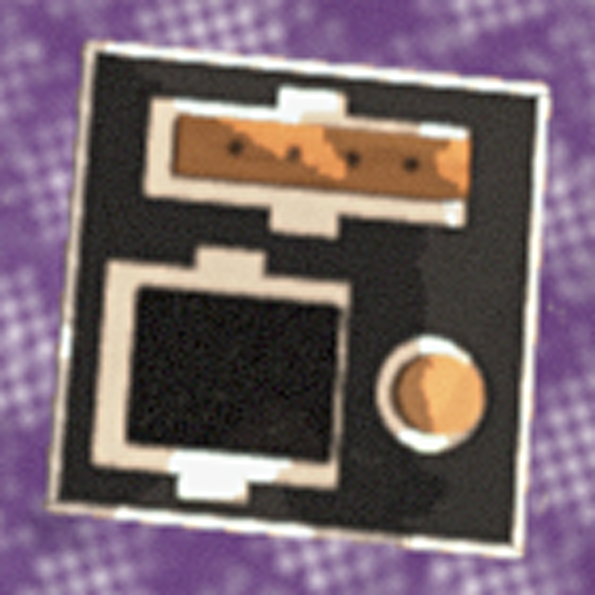

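```bash
python3 - <<'E'
from h import *
c=r.get_calibration("top")
f=lambda L:(np.array(L,float)+.5)/4.25-.5+np.array((355,240))
th=np.radians(-6.3);R=np.array([[np.cos(th),-np.sin(th)],[np.sin(th),np.cos(th)]])
o=np.array([459.1,-226.9])
for n,L,z,t in(("blk",[(140,287),(340,306),(330,462),(128,443)],22,(-29,24.5)),("bar",[(177,115),(470,137),(467,203),(173,176)],24,(46.5,0))):
    p=rect(world(c,f(L),z),n); print(R.T@(p[:2]-o)-t)
w=np.load("c17.npy",allow_pickle=True).item()
T=world(w,[(255,227),(478,227)],14)[:,:2];o2=T.mean(0)+R@[0,80.5];print("tray w",o2,T)
for n,L,z,t in(("blk",[(279,6),(369,7),(368,130),(281,130)],22,(-29,24.5)),("bar",[(432,22),(475,22),(459,192),(424,190)],24,(46.5,0))):
    p=rect(world(w,L,z),n); print(R.T@(p[:2]-o2)-t)
E
```

```text
blk c [ 432.6 -201.7   22. ] edges [68.  52.3 68.1 52.3] ang [-96.3 173.6  83.7  -6.4]
[-0.13615697 -2.32902042]
bar c [ 505.1 -234.1   24. ] edges [100.3  22.6 100.4  20.9] ang [-95.2 174.3  83.9  -5.9]
[-0.02791345 -2.06627853]
tray w [ 461.18011553 -225.28492638] [[ 373.08356788 -296.42196527]
 [ 531.60943909 -314.17560132]]
blk c [ 433.6 -201.4   22. ] edges [51.9 68.2 55.4 68.7] ang [ -6.9 -94.7 173.6  82.4]
[-1.06218305 -3.79775541]
bar c [ 506.9 -233.3   24. ] edges [24.9 99.8 23.5 98.4] ang [ -6.4 -95.  170.3  85.9]
[-0.19949117 -2.98364232]
```

```bash
python3 - <<'E'
from rig import r
print(r.sense()["clock"],r.sign_off())
E
```

```text
the job is handed in; nothing more can be done
21.35 None
```

The bar and the block are both in their matching cut-outs and released. I handed the job in at 21.35 s of the 54 s allowed; the sign-off gives no verdict.

**Final position check:** in the tray frame, the last pictures put each part this far from its cut-out's centre. The limits are 10 mm for the bar and 11 mm for the block.

| Part | Top camera (x, y) | Wrist camera (x, y) |
|---|---|---|
| Bar | 0.0, −2.1 mm | −0.2, −3.0 mm |
| Block | −0.1, −2.3 mm | −1.1, −3.8 mm |

- **Lengthwise angle:** the top camera shows both parts within about 1° of the tray. The rougher wrist readings show up to about 4°.
- **Lying flat:** I judged this from the pictures only. Both parts sit inside their outlines and look the right size for resting height, but I did not measure height or tilt directly.
- **Tin:** the last top picture shows no visible movement. I did not measure it, and the arm stayed well clear of it.
- **Gripper:** open and clear of everything at hand-in.

**Disagreements:**
- **Fingertip height:** the fingertips stood about 35–40 mm higher than the TCP reading and the stated tool geometry imply. Both the side and wrist pictures showed it, so I set grasp and placing heights from the pictures and the contact force.
- **Side camera:** its calibration was off by up to about 20 mm in y on the worktop, so I used it only for heights relative to nearby objects.

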